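# Meter sealing plugs through a sprung gate

### The arm

A 7-joint arm with a two-finger parallel gripper is mounted at the origin on the work surface. World frame = base frame: x ahead of the robot, y to its left, z up, the work surface at z = 0. Lengths are in m, angles in rad, forces in N, time in s.
With the tool pointing down it reaches from about 0.425 to 0.925 m from the base axis. Payload 6.8 kg.
Tool frame: the origin (TCP) lies on the centre line of the jaws, within the pads' length; the fingertips stand bot.tip_reach ahead of it and the grasp point (between the pads) lies 3 mm ahead of it (bot.tip_reach is the distance from the TCP to the fingertips, in m); z points along the fingers, y is the line along which they close (so a half turn about z gives the same grasp; the last joint's range is limited). The gripper opens to 85 mm and grips with 20 to 120 N. Pads are 22 mm wide; open, the fingers measure 114 mm over their backs; the gripper's body (76 mm by 85 mm) begins 54 mm behind the grasp point. The pads swing forward as they close: fully open they stand 13 mm farther back than shut.
Start: joints at [-1.368, 0.477, 0.022, 1.555, -0.011, 1.109, -0.083], TCP at [0.206, 0.643, 0.233] pointing down, gripper open.
Joint ranges: [-2.96, 2.96], [-0.34, 2.1], [-1.41, 1.46], [0.24, 2.44], [-1.37, 4.51], [0.17, 1.92], [-2.96, 2.96]. Speed limits (rad/s): [2.39, 2.39, 3.14, 3.14, 3.14, 3.14, 3.14].

### API

Orientations are given as a unit quaternion [w, x, y, z].
In Python, from station import bot gives the robot as it stands.
- The arm moves only by the tool jog_arm, never from a script. Its argument "deltas" is a list of rows, each a list of 7 numbers: the shift along the world's x, y, z in m, then the turn, a rotation vector about the world's x, y, z in rad, then the opening, from 0 (shut) to 1 (fully open). In form: [[x, y, z, rx, ry, rz, grip], ...]. A call has 1 to 10 rows; each row shifts and turns the commanded pose from where the row before left it; what a row does not reach is not made up. A row lasts 1/10 s, in which the tool goes at most 50 mm and 8.59 degrees, less where a joint would pass 70% of its speed; a pose out of reach is approached as far as the arm can. A call with a gripper value outside its range is refused whole. The fingers move at their own pace and stop on an object; "newtons" is the grip in N (left out, the last holds). Time passes only in rows, so rows that do not move let the fingers close. It gives the time, the measured TCP pose, the force, the opening and the grip force at its end, in the units of the state.
- bot.get_obs(): the state, without advancing time (a new reading comes with each control period).
- bot.read_camera(name): name is "scene" or "top" or "wrist"; returns a dict with "img" (480x640x3 uint8, red, green, blue), "K" (3x3 intrinsics, pixels), "eye" and "attitude" of the camera in the world. Camera axes: x right, y down, z forward; pixel columns grow to the right and rows downward; lengths in m; the calibration is good to about 2 mm. A picture is of the moment at which its call begins. There is no depth.
- bot.hand_in(): hands the job in; it is judged then, once.
The state is a dict: "t": time; "q": joint angles; "joint_vel": joint speeds; "joint_torque": joint torques, N m; "eef_pos": TCP position; "tool_rot": TCP orientation; "contact_force": force on the tool from outside, world axes, zero at the start; "torque": the same for the moment, N m; "gripper_width": opening from 0.0 (shut) to 1.0 (fully open); "grasp_force": force on a finger pad.
Only numpy, scipy, OpenCV 4.12 (cv2) and the standard library are available. Lean on these libraries where they do the work, as an engineer would, in place of code of your own. Each camera call takes 0.05 s, during which the arm holds its last target. There are 200 camera calls.

### The job

Tip the four plugs out of the small steel tray into the sloping hopper and stand the empty tray upright on the bench again. Then draw the hopper's sprung gate out by its black grip until the pointed tab on the gate is level with the point of the clamped marker on its scale, not past it, hold it there until all four plugs have run down into the catch bin, and ease the gate fully shut without letting it snap back. Leave the marker and the other things on the bench as they are.

Things in the scene. Friction and masses are not known exactly. Their poses are not given: they have to be found in the camera images.
- station: Fixed metering station of bare sheet metal on the right half of the bench, about 290 long (x), 134 wide (y), 210 mm high at the back. Origin on the bench; z up, -x is the downhill direction. Low open catch bin at x from -195 to -55 mm; the sloping hopper behind it up to x = 88 mm.
- bin_floor (a point): Middle of the catch bin's inner floor, 4 mm above the bench. Inside, the bin is 132 long (station x) and 104 mm wide (y); walls 40 mm high under the chute, 65 at the sides, 75 at the far end.
- hopper: The station's fixed open-topped chute, sloping 35 degrees down to the bin. Origin: middle of the chute floor under the gate, 74 mm above the bench; x runs uphill along the floor, y across, z square to the floor (leans downhill 35 degrees from vertical).
- hopper_mid (a point): Middle of the hopper floor above the gate, at hopper x = 62 mm. The hopper space: hopper x 2 to 125, y -52 to 52 mm; side walls reach hopper z = 72, back wall 77 mm (its top is 210 mm above the bench). Outside the +y wall stands the scale plate: x 6 to 38, y 58 to 62, z 40 to 155 mm.
- gate (a joint): Travel of the sprung gate along hopper z in m: 0 shut, 0.070 at its stop; a spring pulls it shut (2 N shut, about 10 N at 40 mm). A plate 102 mm wide across the chute with a crossbar 78 to 86 mm above the floor and a black grip above it.
- gate_grip (a point): Centre of the gate's black grip block: 16 mm thick along hopper x, 44 long along hopper y, 34 mm tall along hopper z, standing free above the crossbar; 116 mm above the chute floor (hopper z) with the gate shut. Pinch it across its 16 mm.
- gate_index (a point): Tip of the pointed tab on the gate's crossbar end, beside the scale (hopper +y side), 82 mm above the chute floor with the gate shut; moves with the gate.
- marker_tip (a point): Tip of the clamped marker on the scale, pointing at the path of the gate's tab; it shows how far to draw the gate. At the right length the two tips are at the same hopper z.
- marker (a joint): Where the marker is clamped, in m of gate travel: the gate's tab is level with it when joint gate has this value. Clamped with friction; not to be shifted.
- tray: Loose steel pouring tray, 90 mm wide (y), x from -53 to 80, floor 3 thick, walls 34 mm high; its +x end is an open lip ramp rising to 14 mm at 20 degrees. Fixed square bar handle, 12 by 12, 90 mm clear length along y, at x = 0, centre 75 mm above the underside. Origin: on the underside, below the handle; z up. 0.25 kg empty.
- plug0: One of four alike aluminium sealing plugs: hexagon head 24 mm wide and 10 high, threaded end 18 mm thick, 22 mm tall in all, 35 g. Origin: centre of the head's underside. Starts standing in the tray.
- plug1: One of four alike aluminium sealing plugs: hexagon head 24 mm wide and 10 high, threaded end 18 mm thick, 22 mm tall in all, 35 g. Origin: centre of the head's underside. Starts standing in the tray.
- plug2: One of four alike aluminium sealing plugs: hexagon head 24 mm wide and 10 high, threaded end 18 mm thick, 22 mm tall in all, 35 g. Origin: centre of the head's underside. Starts standing in the tray.
- plug3: One of four alike aluminium sealing plugs: hexagon head 24 mm wide and 10 high, threaded end 18 mm thick, 22 mm tall in all, 35 g. Origin: centre of the head's underside. Starts standing in the tray.
- lamp: Fixed bench lamp: round foot of 90 mm, upright post 18 mm thick and 420 mm tall at its origin, with a small shade of 72 mm on top reaching 91 mm toward its +x. Do not hit it.
- housing: Bystander: round cast aluminium housing, 92 mm wide, 85 mm high, a side port reaching 55 mm from the axis. Origin under its centre.
- board_jig: Bystander: black block with a circuit board on it, 85 x 65 mm, 41 mm high. Origin under its centre.
- heatsink: Bystander: dark finned heat sink, 55 x 55 x 36 mm. Origin under its centre.
- flux: Bystander: white closed bottle, 52 mm wide, 110 mm high. Origin under its centre.
- cup: Bystander: black plastic cup, 64 mm wide, 60 mm high. Origin under its centre.
- driver: Bystander: screwdriver lying on the bench, 190 mm long along its x, under 35 mm high.
- spanner: Bystander: steel spanner lying flat, 170 mm long along its x, under 15 mm high.
Mind the look-alikes: they are no part of the job. Leave any brown or pink look-alike of the tray alone.

How it is judged:
On the way, in this order (a step that is already met when the one before it is completed fails the run):
1. all four plugs lie in the hopper behind the shut gate (x of plug0 in the frame of hopper between -0.005 and 0.13 m and y of plug0 in the frame of hopper between -0.056 and 0.056 m and z of plug0 in the frame of hopper between -0.01 and 0.062 m and x of plug1 in the frame of hopper between -0.005 and 0.13 m and y of plug1 in the frame of hopper between -0.056 and 0.056 m and z of plug1 in the frame of hopper between -0.01 and 0.062 m and x of plug2 in the frame of hopper between -0.005 and 0.13 m and y of plug2 in the frame of hopper between -0.056 and 0.056 m and z of plug2 in the frame of hopper between -0.01 and 0.062 m and x of plug3 in the frame of hopper between -0.005 and 0.13 m and y of plug3 in the frame of hopper between -0.056 and 0.056 m and z of plug3 in the frame of hopper between -0.01 and 0.062 m and value of joint gate below 0.006 m), for 0.3 s.
2. with the empty tray standing upright on the bench, the gate is drawn until its tab is level with the marker (within 4 mm) and held there for 0.6 s (z of gate_index in the frame of marker_tip between -0.004 and 0.004 m and angle between tray's own z axis and vertical below 0.1 rad and height (world z) of tray below 0.012 m), for 0.6 s.
At the end, for the whole second after the job is handed in: All four plugs lie at rest inside the catch bin, the gate is shut to within 3 mm, and the tray stands upright on the bench (tilt under 0.1 rad, underside within 12 mm of the bench), at rest (x of plug0 in the frame of station between -0.196 and -0.052 m and y of plug0 in the frame of station between -0.056 and 0.056 m and z of plug0 in the frame of station between -0.005 and 0.055 m and linear speed of each of plug0, plug1, plug2, plug3, tray below 0.03 m/s and x of plug1 in the frame of station between -0.196 and -0.052 m and y of plug1 in the frame of station between -0.056 and 0.056 m and z of plug1 in the frame of station between -0.005 and 0.055 m and x of plug2 in the frame of station between -0.196 and -0.052 m and y of plug2 in the frame of station between -0.056 and 0.056 m and z of plug2 in the frame of station between -0.005 and 0.055 m and x of plug3 in the frame of station between -0.196 and -0.052 m and y of plug3 in the frame of station between -0.056 and 0.056 m and z of plug3 in the frame of station between -0.005 and 0.055 m and value of joint gate below 0.003 m and angle between tray's own z axis and vertical below 0.1 rad and height (world z) of tray below 0.012 m); the robot touches nothing.
It fails at once if the gate is drawn more than 9 mm past the marker (z of gate_index in the frame of marker_tip above 0.009 m).
It fails at once if the gate snaps back faster than 0.3 m/s (velocity of joint gate below -0.3 m/s).
It fails at once if the marker is shifted by more than 3 mm (distance of marker_tip from where it was at the start of the episode above 0.003 m).
It fails at once if a bystander is moved more than 30 mm or the lamp is struck harder than 5 N (distance of any of housing, board_jig, heatsink, flux, cup, driver, spanner from where it was at the start of the episode above 0.03 m or contact force between lamp and anything else above 5 N).
It also fails if it takes over 72 s, if anything falls off the work surface, if the arm or the gripper's body presses on something with over 40 N, if the wrist force passes 120 N, or if a joint passes its speed limit or range.

## Working session

There is one attempt and no reset: what is moved stays moved. The work goes in short steps, Python scripts to look and compute and a tool call to move; the robot and the scene stay as the last step left them, time stands still between calls to the robot, and variables do not carry over. Pictures are saved under pics/ and viewed, at most 10 in all, crops included, and the job is handed in when it is done.

Besides the shell and the picture viewer there is one more tool, called after "Request:" by a JSON object that holds its "fn" and its "kwargs", one argument or row to a line. jog_arm: Moves the arm, as the interface text tells. Its arguments: {"type":"object","properties":{"deltas":{"type":"array"},"newtons":{"type":"number"}},"required":["deltas"]}

```bash
mkdir -p pics; ls; cat > h.py <<'E'
import numpy as np,cv2
from scipy.spatial.transform import Rotation as R
from station import bot
def cam(n,f=None):
    c=bot.read_camera(n)
    if f: cv2.imwrite('pics/'+f,c['img'][:,:,::-1])
    return c
def rot(c):
    a=np.array(c['attitude'],float)
    return a if a.shape==(3,3) else R.from_quat(a,scalar_first=True).as_matrix()
def ray(c,p):
    d=rot(c)@np.linalg.inv(c['K'])@np.array([p[0],p[1],1.]); return np.array(c['eye']),d
def onz(c,p,z):
    e,d=ray(c,p); return e+d*(z-e[2])/d[2]
def tri(c1,p1,c2,p2):
    e1,d1=ray(c1,p1);e2,d2=ray(c2,p2)
    s=np.linalg.lstsq(np.c_[d1,-d2],e2-e1,rcond=None)[0]
    a=e1+d1*s[0];b=e2+d2*s[1]; return (a+b)/2,np.linalg.norm(a-b)
def proj(c,P):
    v=c['K']@rot(c).T@(np.array(P)-c['eye']); return v[:2]/v[2]
E
python3 - <<'E'
from h import *
for n in ['scene','top']:
    c=cam(n,n+'0.png'); print(n,c['eye'],c['attitude'],c['K'])
print(bot.get_obs(),bot.tip_reach)
E
```

```text
pics
scene [1.34913562 0.07604928 0.68116606] [-0.32289164  0.58153095  0.65269647 -0.36269831] [[453.3543313    0.         324.50597512]
 [  0.         453.3543313  232.5802292 ]
 [  0.           0.           1.        ]]
top [ 0.36752706 -0.01387283  1.34955214] [-0.02458226  0.71141414 -0.70158534  0.03261359] [[489.69269132   0.         325.41171825]
 [  0.         489.69269132 239.72922659]
 [  0.           0.           1.        ]]
{'t': 0.1, 'q': array([-1.36809754,  0.47769869,  0.02234739,  1.55631406, -0.0114992 ,
        1.1093478 , -0.08311074]), 'joint_vel': array([-9.96463293e-04, -1.28847167e-03,  1.16710765e-03, -3.54611120e-03,
       -1.59052451e-03, -6.03937492e-04, -6.15494650e-05]), 'joint_torque': array([ 5.06706652e-03, -5.97758245e+01,  1.61395211e+00, -2.81952918e+01,
        1.27720454e-02,  5.00309252e-03,  3.10740425e-06]), 'eef_pos': array([0.20627969, 0.64215493, 0.23185189]), 'tool_rot': array([-6.65829953e-05,  1.54771760e-01,  9.87949913e-01, -8.17122112e-04]), 'contact_force': array([-0.64817467,  0.41833338,  0.11457854]), 'torque': array([ 0.00188445, -0.0226047 , -0.02622899]), 'grasp_force': 0.0, 'gripper_width': 0.9956440579851829} 0.022
```

View pics/scene0.png

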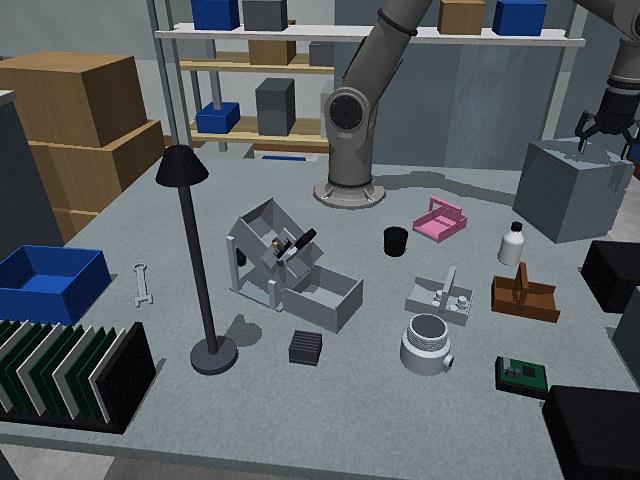

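View pics/top0.png

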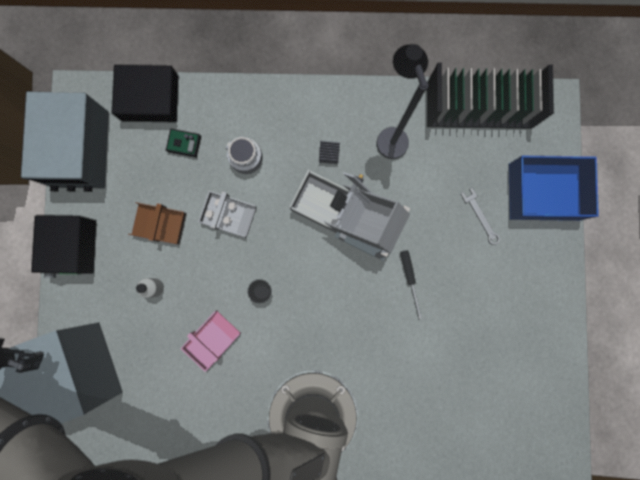

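```bash
python3 - <<'E'
from h import *
t=cv2.imread('pics/top0.png');s=cv2.imread('pics/scene0.png')
f=lambda i,x,y,w,h:cv2.resize(i[y:y+h,x:x+w],(400,300),interpolation=cv2.INTER_CUBIC)
cv2.imwrite('pics/crop0.png',np.vstack([np.hstack([f(t,190,180,80,60),f(t,285,165,132,99)]),np.hstack([f(s,395,260,88,66),f(s,220,190,152,144)[:, :]])]))
E
```

```text
(no output)
```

View pics/crop0.png

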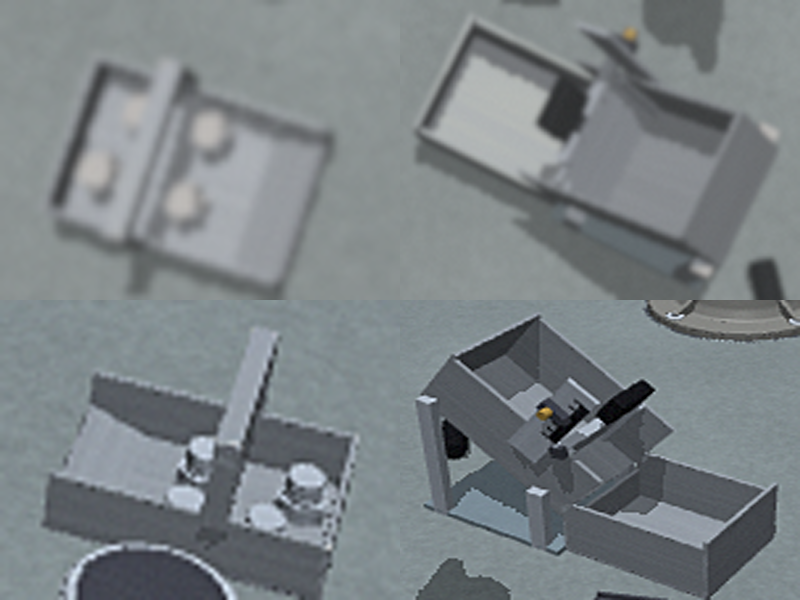

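```bash
python3 - <<'E'
from h import *
t=cam('top');s=cam('scene')
T=lambda x,y:(190+x*.2-.4,180+y*.2-.4)
S=lambda x,y:(285+(x-400)*.33-.3,165+y*.33-.3)
print('bin far corners');b=[onz(t,S(*p),.075) for p in[(475,20),(417,132)]];print(b,np.linalg.norm(b[0]-b[1]))
k=[onz(t,S(*p),.21) for p in[(735,112),(687,262)]];print('back',k,np.linalg.norm(k[0]-k[1]))
w=[onz(t,T(*p),z) for p,z in[((100,65),.034),((57,215),.034),((330,135),.014),((285,290),.014),((172,65),.081),((125,238),.081)]]
for p in w:print(p)
# black grip masks
def blk(c,x0,y0,x1,y1):
    g=c['img'][y0:y1,x0:x1].max(2)<45; n,l,st,ce=cv2.connectedComponentsWithStats(g.astype(np.uint8))
    for i in range(1,n):
        if st[i,4]>15: print(st[i],ce[i]+[x0,y0])
blk(t,320,180,360,220);blk(s,262,220,325,270)
E
```

```text
bin far corners
[array([0.6516238 , 0.01691094, 0.075     ]), array([0.55245666, 0.06551039, 0.075     ])] 0.11043562481371698
back [array([ 0.55227678, -0.18937102,  0.21      ]), array([ 0.43507648, -0.1525671 ,  0.21      ])] 0.12284315032968131
[0.59786774 0.2873272  0.034     ]
[0.51578962 0.30778221 0.034     ]
[0.56446009 0.1646544  0.014     ]
[0.47866656 0.18707147 0.014     ]
[0.59022226 0.23904667 0.081     ]
[0.49899738 0.26066537 0.081     ]
[ 32   9  23  21 200] [304.8   238.915]
[14 20 16 19 98] [282.8877551 248.8877551]
[15 41  7  5 23] [280.08695652 263.30434783]
```

Request:
{"fn": "jog_arm", "kwargs": {
  "deltas": [
    [0.02,-0.02,0.02,0,0,0.01,1],
    [0.025,-0.03,0.02,0,0,0.01,1],
    [0.025,-0.03,0.02,0,0,0.01,1],
    [0.025,-0.03,0.01,0,0,0.01,1],
    [0.025,-0.03,0,0,0,0.01,1],
    [0.025,-0.03,0,0,0,0.01,1],
    [0.025,-0.03,0,0,0,0.01,1],
    [0.025,-0.03,0,0,0,0,1],
    [0.025,-0.03,0,0,0,0,1],
    [0.025,-0.03,0,0,0,0,1]
  ]
}}

```text
t: 1.2
eef_pos: [0.4522, 0.3512, 0.3027]
tool_rot: [-0.0, 0.12, 0.993, 0.0]
contact_force: [1.1, -0.0, 0.4]
gripper_width: 0.997
grasp_force: 0.0
```

Request:
{"fn": "jog_arm", "kwargs": {
  "deltas": [
    [0.025,-0.03,0,0,0,0,1],
    [0.025,-0.03,0,0,0,0,1],
    [0.025,-0.03,0,0,0,0,1],
    [0.015,-0.01,0,0,0,0,1],
    [0,0,0,0,0,0,1],
    [0,0,0,0,0,0,1]
  ]
}}

```text
t: 1.8
eef_pos: [0.541, 0.253, 0.3024]
tool_rot: [-0.0, 0.12, 0.993, 0.0]
contact_force: [0.3, 0.9, -0.2]
gripper_width: 1.001
grasp_force: 0.0
```

```bash
python3 - <<'E'
from h import *
c=cam('wrist','w1.png'); print(c['eye'],c['attitude'],c['K'][0])
o=bot.get_obs();print(o['t'],o['q'],o['eef_pos'],o['tool_rot'])
E
```

```text
[0.45847719 0.27381414 0.44293681] [0.12976422 0.77616358 0.6084309  0.10267999] [415.80356104   0.         316.58552428]
1.85 [-0.72242872  0.29277027  0.22733551  1.67641929 -0.07121134  1.18107136
  0.85402307] [0.54054105 0.25374698 0.30242788] [-4.88686754e-04  1.19441031e-01  9.92841169e-01  1.22991712e-04]
```

View pics/w1.png

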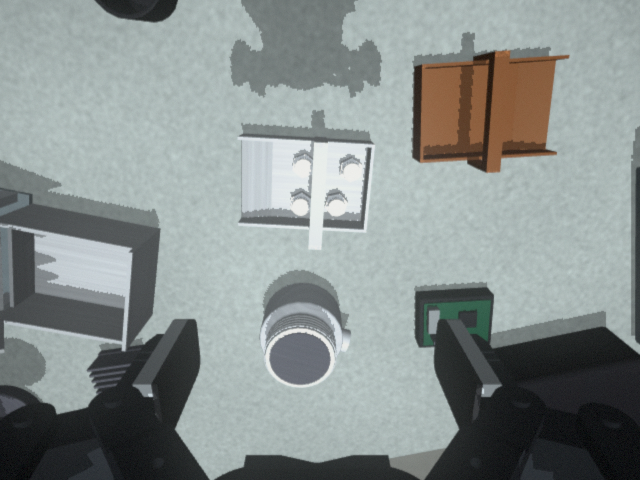

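Wrist picture: steel tray with the bar from (320,142) to (315,248), lip corners (241,137)/(240,226), bin's far-end corners (158,228)/(126,347).

```bash
python3 - <<'E'
from h import *
c=cam('wrist')
P=lambda p,z:onz(c,p,z)
def show(n,ps):
    q=[P(*p) for p in ps]; d=q[1]-q[0]; print(n,np.round(q,4).tolist(),'len',np.linalg.norm(d).round(4),'dir',np.degrees(np.arctan2(d[1],d[0])).round(1),'mid',((q[0]+q[1])/2).round(4))
show('bar',[((320.5,142),.081),((315,249),.081)])
show('back',[((374,146),.034),((364,233),.034)])
show('lip',[((241,137),.034),((240,226),.034)])
show('side',[((374,146),.034),((241,137),.034)])
show('side2',[((364,233),.034),((240,226),.034)])
show('bin',[((158,228),.075),((126,347),.075)])
s=cam('scene');g=s['img'].max(2)<45
print('scene grip ends ', [i for i in np.argwhere(g[225:255,290:325])[[0,-1]]+[225,290]])
E
```

```text
bar [[0.4975, 0.2689, 0.081], [0.5913, 0.241, 0.081]] len 0.0978 dir -16.5 mid [0.5444 0.2549 0.081 ]
back [[0.5186, 0.3176, 0.034], [0.6035, 0.2903, 0.034]] len 0.0891 dir -17.8 mid [0.561  0.3039 0.034 ]
lip [[0.4799, 0.195, 0.034], [0.5656, 0.1676, 0.034]] len 0.0899 dir -17.8 mid [0.5228 0.1813 0.034 ]
side [[0.5186, 0.3176, 0.034], [0.4799, 0.195, 0.034]] len 0.1285 dir -107.5 mid [0.4993 0.2563 0.034 ]
side2 [[0.6035, 0.2903, 0.034], [0.5656, 0.1676, 0.034]] len 0.1284 dir -107.1 mid [0.5845 0.229  0.034 ]
bin [[0.5386, 0.1037, 0.075], [0.6521, 0.0257, 0.075]] len 0.1377 dir -34.5 mid [0.5953 0.0647 0.075 ]
scene grip ends  [array([229, 311]), array([249, 299])]
```

Request:
{"fn": "jog_arm", "kwargs": {
  "deltas": [
    [0.004,0,-0.02,0,0,-0.03,1],
    [0,0,-0.03,0,0,-0.033,1],
    [0,0,-0.03,0,0,0,1],
    [0,0,-0.04,0,0,0,1],
    [0,0,-0.04,0,0,0,1],
    [0,0,-0.035,0,0,0,1],
    [0,0,-0.02,0,0,0,1],
    [0,0,-0.01,0,0,0,1],
    [0,0,0,0,0,0,1],
    [0,0,0,0,0,0,0]
  ],
  "newtons": 80
}}

```text
t: 2.95
eef_pos: [0.5459, 0.2535, 0.0788]
tool_rot: [0.001, 0.151, 0.989, 0.001]
contact_force: [0.7, -0.0, 0.1]
gripper_width: 0.858
grasp_force: 0.0
```

Request:
{"fn": "jog_arm", "kwargs": {
  "deltas": [
    [0,0,0,0,0,0,0],
    [0,0,0,0,0,0,0],
    [0,0,0,0,0,0,0],
    [0,0,0,0,0,0,0],
    [0,0,0,0,0,0,0],
    [0,0,0,0,0,0,0],
    [0,0,0,0,0,0,0],
    [0,0,0,0,0,0,0]
  ]
}}

```text
t: 3.75
eef_pos: [0.5457, 0.2528, 0.0784]
tool_rot: [0.0, 0.151, 0.988, 0.0]
contact_force: [-1.9, -0.3, 4.7]
gripper_width: 0.1
grasp_force: 78.5
```

Request:
{"fn": "jog_arm", "kwargs": {
  "deltas": [
    [0,0,0.01,0,0,0,0],
    [0,0,0.02,0,0,0,0],
    [0,0,0.03,0,0,0,0],
    [0,0,0.04,0,0,0,0],
    [0,0,0.04,0,0,0,0],
    [0,0,0.04,0,0,0,0],
    [0,0,0.04,0,0,0,0],
    [0,0,0.03,0,0,0,0],
    [0,0,0,0,0,0,0],
    [0,0,0,0,0,0,0]
  ]
}}

```text
t: 4.75
eef_pos: [0.5449, 0.2524, 0.3272]
tool_rot: [-0.0, 0.151, 0.988, -0.0]
contact_force: [0.0, -0.7, -5.7]
gripper_width: 0.101
grasp_force: 78.4
```

```bash
python3 - <<'E'
from h import *
t=cam('top');s=cam('scene')
S=lambda x,y:(285+(x-400)*.33-.3,165+y*.33-.3)
C=lambda x,y:(220+(x-400)*.38-.3,190+(y-300)*.48-.3)
for n,a,b,z in[('binN',(475,20),(706,545),.075),('binF',(417,132),(776,486),.075),('backN',(735,112),(455,358),.21),('backF',(687,262),(540,317),.21)]:
    p,e=tri(t,S(*a),s,C(*b));print(n,p.round(4),round(e,4),'scene@z',onz(s,C(*b),z).round(4),'top@z',onz(t,S(*a),z).round(4))
a=cv2.resize(t['img'][165:264,285:417],(800,600),interpolation=cv2.INTER_CUBIC)
b=cv2.resize(s['img'][190:310,220:380],(800,600),interpolation=cv2.INTER_CUBIC)
cv2.imwrite('pics/st.png',np.hstack([a[:,:400*2],b])[:,:,::-1]); cv2.imwrite('pics/stt.png',a[:,:,::-1]);cv2.imwrite('pics/sts.png',b[:,:,::-1])
E
```

```text
binN [0.653  0.0178 0.0687] 0.0014 scene@z [0.66   0.0191 0.075 ] top@z [0.6516 0.0169 0.075 ]
binF [0.5534 0.0669 0.0685] 0.0019 scene@z [0.5617 0.0679 0.075 ] top@z [0.5525 0.0655 0.075 ]
backN [ 0.5532 -0.1914  0.2068] 0.0031 scene@z [ 0.5583 -0.1913  0.21  ] top@z [ 0.5523 -0.1894  0.21  ]
backF [ 0.4356 -0.1524  0.195 ] 0.0041 scene@z [ 0.464  -0.1432  0.21  ] top@z [ 0.4351 -0.1526  0.21  ]
```

View pics/sts.png

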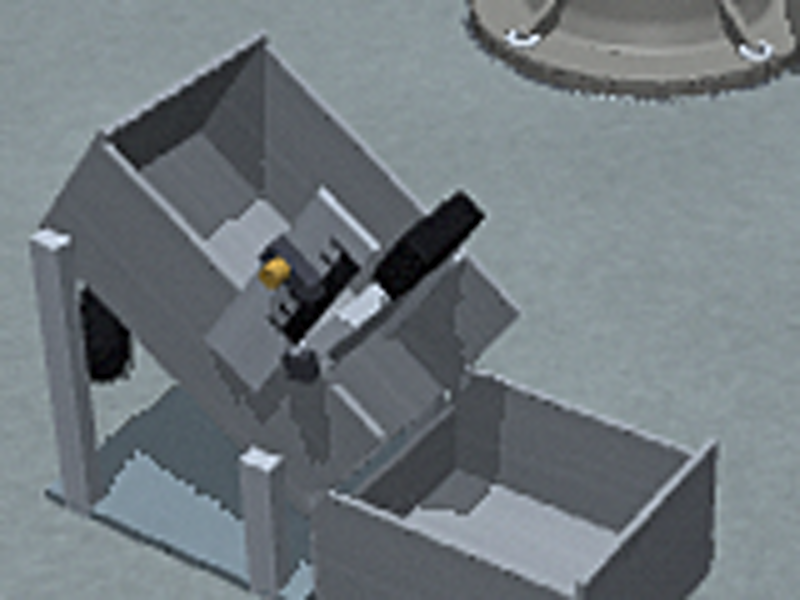

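Request:
{"fn": "jog_arm", "kwargs": {
  "deltas": [
    [0,-0.012,0.005,0,0,-0.01,0],
    [0,-0.024,0.005,0,0,-0.015,0],
    [0,-0.034,0,0,0,-0.02,0],
    [0.001,-0.038,0,0,0,-0.02,0],
    [0.001,-0.038,0,0,0,-0.02,0],
    [0.001,-0.038,0,0,0,-0.02,0],
    [0.001,-0.038,0,0,0,-0.02,0],
    [0,-0.038,0,0,0,-0.017,0],
    [0,-0.034,0,0,0,-0.01,0],
    [0,-0.02,0,0,0,0,0]
  ]
}}

```text
t: 5.85
eef_pos: [0.5477, -0.0679, 0.3381]
tool_rot: [0.0, 0.23, 0.973, -0.001]
contact_force: [0.1, -0.5, -5.1]
gripper_width: 0.1
grasp_force: 78.5
```

Request:
{"fn": "jog_arm", "kwargs": {
  "deltas": [
    [0,-0.01,0,0,0,0,0],
    [0,-0.004,0,0,0,0,0],
    [0,0,0,0,0,0,0],
    [0,0,0,0,0,0,0]
  ]
}}

```text
t: 6.25
eef_pos: [0.5495, -0.074, 0.3376]
tool_rot: [-0.0, 0.225, 0.974, 0.0]
contact_force: [-0.5, 0.5, -4.1]
gripper_width: 0.098
grasp_force: 78.5
```

```bash
python3 - <<'E'
from h import *
t=cam('top');s=cam('scene')
a=cv2.resize(t['img'][140:280,280:440],(400,350),interpolation=cv2.INTER_CUBIC)
b=cv2.resize(s['img'][100:310,200:380],(400,467),interpolation=cv2.INTER_CUBIC)
c=np.zeros((467,800,3),np.uint8);c[:350,:400]=a;c[:,400:]=b
cv2.imwrite('pics/m1.png',c[:,:,::-1])
o=bot.get_obs();print(o['t'],o['q'],o['eef_pos'],o['tool_rot'])
E
```

```text
6.35 [-0.35929703  0.19682513  0.45172172  1.73531436 -0.0911255   1.23038551
  1.23256398] [ 0.54954063 -0.07386982  0.33757136] [-1.84177814e-04  2.24847384e-01  9.74393959e-01  1.83640159e-04]
```

View pics/m1.png

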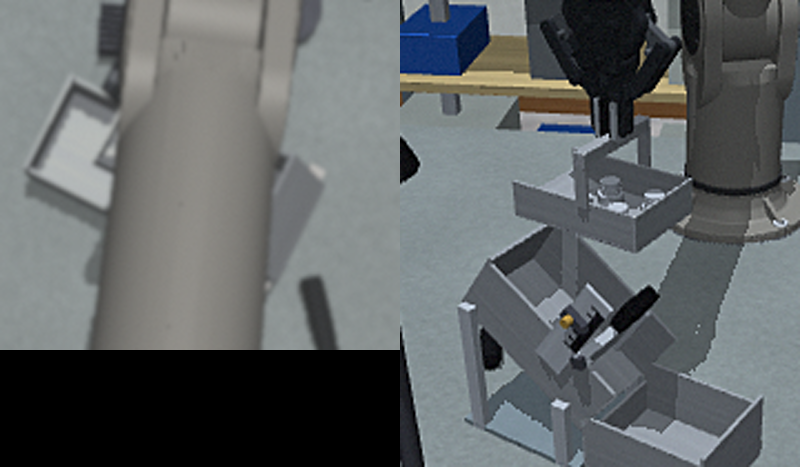

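Request:
{"fn": "jog_arm", "kwargs": {
  "deltas": [
    [-0.0025,-0.005,0,0.045,-0.022,0,0],
    [-0.0025,-0.005,-0.004,0.09,-0.044,0,0],
    [-0.0025,-0.005,-0.006,0.09,-0.044,0,0],
    [-0.0025,-0.005,-0.006,0.09,-0.044,0,0],
    [-0.0025,-0.005,-0.006,0.09,-0.044,0,0],
    [-0.0025,-0.005,-0.006,0.09,-0.044,0,0],
    [-0.0025,-0.005,-0.006,0.09,-0.044,0,0],
    [0,0,-0.003,0.045,-0.022,0,0],
    [0,0,0,0,0,0,0],
    [0,0,0,0,0,0,0]
  ]
}}

```text
t: 7.35
eef_pos: [0.5323, -0.11, 0.3008]
tool_rot: [0.077, 0.212, 0.915, 0.334]
contact_force: [0.6, 0.5, -1.9]
gripper_width: 0.096
grasp_force: 79.0
```

```bash
cat >> h.py <<'E'
def st():
    o=bot.get_obs();r=R.from_quat(o['tool_rot'],scalar_first=True).as_matrix()
    print('t',o['t'],'q',o['q'].round(2),'p',o['eef_pos'].round(4),'toolz',r[:,2].round(3),'tooly',r[:,1].round(3),'toolx',r[:,0].round(3))
E
python3 -c "
from h import *
st()"
```

```text
t 7.35 q [ 0.09  0.26  0.47  1.93 -0.88  1.23  2.09] p [ 0.5323 -0.11    0.3008] toolz [ 0.282  0.579 -0.765] tooly [0.336 0.687 0.644] toolx [-0.899  0.439  0.   ]
```

Request:
{"fn": "jog_arm", "kwargs": {
  "deltas": [
    [-0.0022,-0.0046,0,0.045,-0.022,0,0],
    [-0.0022,-0.0046,0,0.045,-0.022,0,0],
    [-0.0022,-0.0046,0,0.045,-0.022,0,0],
    [-0.0022,-0.0046,0,0.045,-0.022,0,0],
    [-0.0022,-0.0046,0,0.045,-0.022,0,0],
    [-0.0022,-0.0046,0,0.045,-0.022,0,0],
    [-0.0022,-0.0046,0,0.045,-0.022,0,0],
    [0,0,0,0,0,0,0],
    [0,0,0,0,0,0,0]
  ]
}}

```text
t: 8.25
eef_pos: [0.5172, -0.1419, 0.301]
tool_rot: [0.113, 0.195, 0.843, 0.488]
contact_force: [-0.1, -0.5, -3.4]
gripper_width: 0.1
grasp_force: 79.1
```

```bash
python3 - <<'E'
from h import *
st()
t=cam('wrist');s=cam('scene')
a=cv2.resize(t['img'],(400,300))
b=cv2.resize(s['img'][100:310,200:380],(400,467),interpolation=cv2.INTER_CUBIC)
c=np.zeros((467,800,3),np.uint8);c[:300,:400]=a;c[:,400:]=b
cv2.imwrite('pics/m2.png',c[:,:,::-1])
E
```

```text
t 8.25 q [ 0.33  0.43  0.44  1.95 -1.14  1.51  2.42] p [ 0.5172 -0.1419  0.301 ] toolz [ 0.38   0.78  -0.498] tooly [0.218 0.448 0.867] toolx [-0.899  0.438  0.   ]
```

View pics/m2.png

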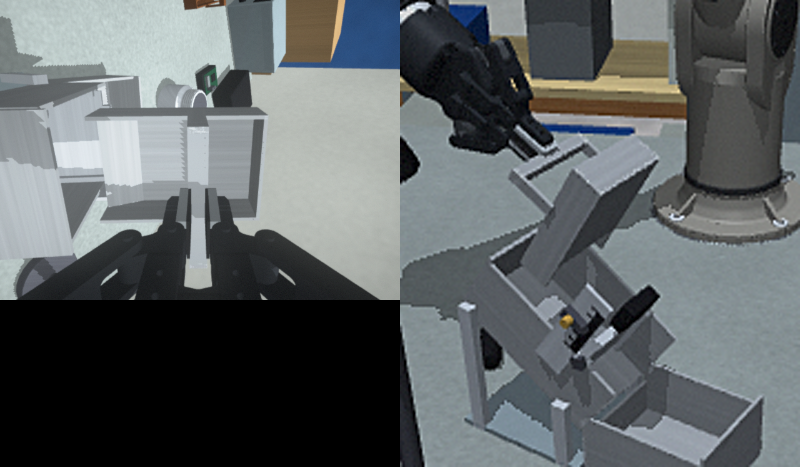

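Request:
{"fn": "jog_arm", "kwargs": {
  "deltas": [
    [0.002,0.004,0.006,-0.045,0.022,0,0],
    [0.004,0.008,0.008,-0.11,0.0535,0,0],
    [0.004,0.009,0.006,-0.11,0.0535,0,0],
    [0.004,0.009,0.006,-0.11,0.0535,0,0],
    [0.004,0.009,0.006,-0.11,0.0535,0,0],
    [0.004,0.009,0.006,-0.11,0.0535,0,0],
    [0.004,0.009,0.006,-0.11,0.0535,0,0],
    [0.004,0.009,0,-0.11,0.0535,0,0],
    [0.003,0.002,0,-0.11,0.0535,0,0],
    [0,0,0,-0.0185,0.01,0,0]
  ]
}}

```text
t: 9.35
eef_pos: [0.551, -0.0685, 0.3455]
tool_rot: [0.001, 0.221, 0.975, 0.001]
contact_force: [0.0, 0.6, -3.3]
gripper_width: 0.097
grasp_force: 78.9
```

Request:
{"fn": "jog_arm", "kwargs": {
  "deltas": [
    [0,0,0,0,0,0,0],
    [0,0.02,0,0,0,0.01,0],
    [0,0.035,0,0,0,0.02,0],
    [0,0.045,0,0,0,0.025,0],
    [0,0.045,0,0,0,0.025,0],
    [0,0.045,0,0,0,0.025,0],
    [0,0.045,0,0,0,0.025,0],
    [0,0.045,-0.01,0,0,0.02,0],
    [0,0.035,-0.03,0,0,0,0],
    [0,0.012,-0.04,0,0,0,0]
  ]
}}

```text
t: 10.35
eef_pos: [0.5501, 0.2561, 0.2656]
tool_rot: [0.002, 0.151, 0.989, 0.005]
contact_force: [0.0, 0.3, -4.2]
gripper_width: 0.097
grasp_force: 78.9
```

```bash
python3 - <<'E'
from h import *
st()
t=cam('top');s=cam('scene');w=cam('wrist')
a=cv2.resize(t['img'][165:264,285:417],(400,300),interpolation=cv2.INTER_CUBIC)
b=cv2.resize(s['img'][190:310,220:380],(400,300),interpolation=cv2.INTER_CUBIC)
d=cv2.resize(w['img'],(400,300))
e=cv2.resize(s['img'][180:340,300:500],(400,300),interpolation=cv2.INTER_CUBIC)
cv2.imwrite('pics/m3.png',np.vstack([np.hstack([a,b]),np.hstack([d,e])])[:,:,::-1])
E
```

```text
t 10.35 q [-0.71  0.33  0.22  1.71 -0.09  1.1   0.81] p [0.5501 0.2561 0.2656] toolz [ 0.004  0.009 -1.   ] tooly [0.299 0.954 0.01 ] toolx [-0.954  0.299 -0.002]
```

View pics/m3.png

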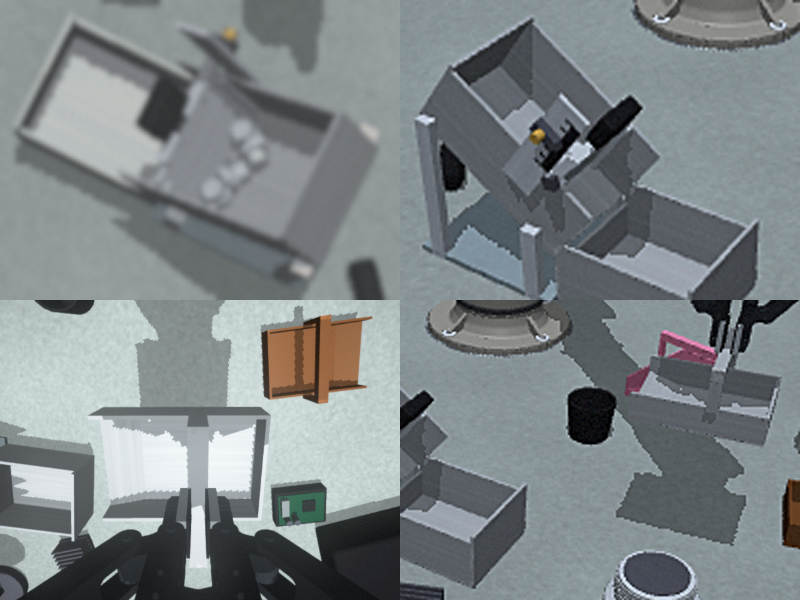

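Request:
{"fn": "jog_arm", "kwargs": {
  "deltas": [
    [-0.003,-0.002,-0.035,0,0,0,0],
    [0,0,-0.035,0,0,0,0],
    [0,0,-0.035,0,0,0,0],
    [0,0,-0.03,0,0,0,0],
    [0,0,-0.025,0,0,0,0],
    [0,0,-0.015,0,0,0,0],
    [0,0,-0.006,0,0,0,0],
    [0,0,-0.003,0,0,0,0],
    [0,0,0,0,0,0,0],
    [0,0,0,0,0,0,0]
  ]
}}

```text
t: 11.5
eef_pos: [0.5475, 0.2508, 0.082]
tool_rot: [0.001, 0.152, 0.988, 0.002]
contact_force: [0.1, -0.7, -2.5]
gripper_width: 0.097
grasp_force: 78.9
```

Request:
{"fn": "jog_arm", "kwargs": {
  "deltas": [
    [0,0,-0.002,0,0,0,0],
    [0,0,-0.002,0,0,0,0],
    [0,0,0,0,0,0,0],
    [0,0,0,0,0,0,0]
  ]
}}

```text
t: 11.9
eef_pos: [0.5472, 0.2509, 0.0784]
tool_rot: [0.001, 0.152, 0.988, 0.002]
contact_force: [-2.3, -1.6, 9.2]
gripper_width: 0.096
grasp_force: 80.6
```

Request:
{"fn": "jog_arm", "kwargs": {
  "deltas": [
    [0,0,0,0,0,0,1],
    [0,0,0,0,0,0,1],
    [0,0,0,0,0,0,1],
    [0,0,0.01,0,0,0,1],
    [0,0,0.02,0,0,0,1],
    [0,0,0.035,0,0,0,1],
    [0,0,0.045,0,0,0,1],
    [0,0,0.045,0,0,0,1],
    [0,0,0.045,0,0,0,1],
    [0,0,0.045,0,0,0,1]
  ]
}}

```text
t: 12.9
eef_pos: [0.5462, 0.2501, 0.3245]
tool_rot: [0.001, 0.152, 0.988, 0.001]
contact_force: [1.3, -0.7, -0.4]
gripper_width: 0.999
grasp_force: 0.0
```

```bash
cat >> h.py <<'E'
th=np.radians(-116.);xh=np.array([np.cos(th),np.sin(th),0]);yh=np.array([-xh[1],xh[0],0]);zh=np.array([0,0,1.])
O=np.array([.523,-.130,0])
hx=xh*.8192+zh*.5736;hz=-xh*.5736+zh*.8192
def H(x,y,z): return O-.017*xh+.074*zh+x*hx+y*yh+z*hz
E
python3 - <<'E'
from h import *
st();t=cam('top');s=cam('scene');w=cam('wrist','w2.png')
print('H grip',H(0,0,.116))
for n,c in(('top',t),('scene',s)):
    print(n,[proj(c,H(x,y,z)).round(1).tolist() for x,y,z in[(0,0,.116),(0,.022,.133),(0,-.022,.133),(0,0,.133)]])
def blk(c,x0,y0,x1,y1,th):
    g=c['img'][y0:y1,x0:x1].max(2)<th; n,l,st,ce=cv2.connectedComponentsWithStats(g.astype(np.uint8))
    for i in range(1,n):
        if st[i,4]>15: print(th,st[i]+[x0,y0,0,0,0],ce[i].round(1)+[x0,y0])
for h_ in(60,75): blk(t,325,185,350,215,h_)
blk(s,290,220,330,260,45)
# plugs/tray checks
E
```

```text
t 12.9 q [-0.72  0.28  0.24  1.64 -0.07  1.22  0.8 ] p [0.5462 0.2501 0.3245] toolz [ 0.002  0.002 -1.   ] tooly [0.301 0.954 0.003] toolx [-0.954  0.301 -0.001]
H grip [ 0.55962047 -0.0549169   0.1690272 ]
top [[337.5, 200.5], [338.2, 189.7], [330.0, 205.8], [334.1, 197.8]]
scene [[305.9, 238.5], [303.5, 239.1], [315.5, 229.5], [309.6, 234.2]]
60 [332 191  14  19 158] [338.6 200.6]
75 [330 185  16  26 225] [338.6 199.1]
45 [294 229  23  21 199] [304.8 238.8]
```

Request:
{"fn": "jog_arm", "kwargs": {
  "deltas": [
    [0.002,-0.015,0,0,0,-0.05,1],
    [0.004,-0.03,0,0,0,-0.05,1],
    [0.005,-0.035,0,0,0,-0.048,1],
    [0.005,-0.035,0,-0.09,0.044,0,1],
    [0.005,-0.035,0,-0.09,0.044,0,1],
    [0.005,-0.035,0,-0.09,0.044,0,1],
    [0.005,-0.033,0,-0.09,0.044,0,1],
    [0.005,-0.025,0,-0.09,0.044,0,1],
    [0.0014,-0.015,0,-0.099,0.048,0,1],
    [0,0,0,0,0,0,1]
  ]
}}

```text
t: 14.05
eef_pos: [0.5828, -0.0101, 0.3188]
tool_rot: [-0.07, 0.215, 0.928, -0.295]
contact_force: [-1.8, 0.1, -0.8]
gripper_width: 1.002
grasp_force: 0.0
```

Request:
{"fn": "jog_arm", "kwargs": {
  "deltas": [
    [0,0,-0.03,0,0,0,1],
    [0,0,-0.03,0,0,0,1],
    [0,0,-0.01,0,0,0,1],
    [0,0,0,0,0,0,1],
    [0,0,0,0,0,0,1]
  ]
}}

```text
t: 14.55
eef_pos: [0.5842, -0.0082, 0.253]
tool_rot: [-0.067, 0.215, 0.93, -0.292]
contact_force: [0.3, 0.6, -0.4]
gripper_width: 0.999
grasp_force: 0.0
```

```bash
sed -i 's/O=np.array.*/O=np.array([.523,-.1325,0])/' h.py; python3 - <<'E'
from h import *
st();print(hx,hz,H(0,0,.116)); w=cam('wrist','w3.png');print(w['eye'])
print([proj(w,H(x,y,z)).round(0).tolist() for x,y,z in[(.008,.022,.133),(.008,-.022,.133),(-.008,.022,.133),(-.008,-.022,.133)]])
E
```

```text
t 14.55 q [-0.6   0.55  0.4   1.59  0.26  1.43  0.82] p [ 0.5842 -0.0082  0.253 ] toolz [-0.249 -0.513 -0.821] tooly [ 0.361  0.738 -0.571] toolx [-0.899  0.439 -0.001]
[-0.35911364 -0.73629208  0.5736    ] [0.25144969 0.51554826 0.8192    ] [ 0.55962047 -0.0574169   0.1690272 ]
[0.54286874 0.10207086 0.36805381]
[[306.0, 283.0], [305.0, 211.0], [333.0, 283.0], [334.0, 211.0]]
```

View pics/w3.png

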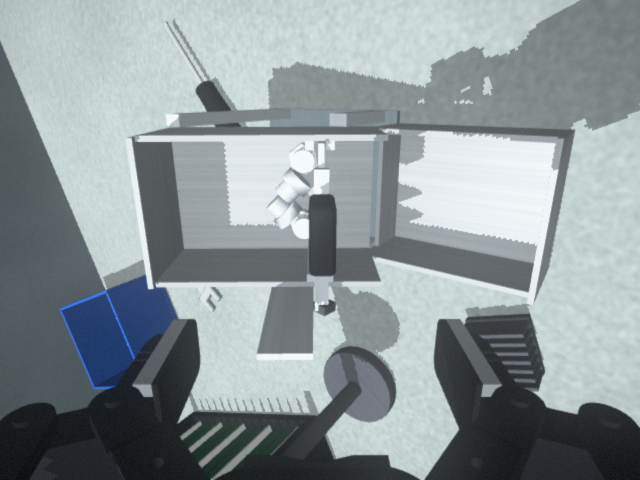

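Request:
{"fn": "jog_arm", "kwargs": {
  "deltas": [
    [-0.0015,0.0037,-0.002,0,0,0,1],
    [-0.004,-0.008,-0.013,0,0,0,1],
    [-0.004,-0.008,-0.013,0,0,0,1],
    [-0.004,-0.008,-0.013,0,0,0,1],
    [-0.004,-0.008,-0.013,0,0,0,1],
    [-0.004,-0.008,-0.013,0,0,0,1],
    [-0.004,-0.008,-0.013,0,0,0,1],
    [0,0,0,0,0,0,1],
    [0,0,0,0,0,0,1]
  ]
}}

```text
t: 15.5
eef_pos: [0.5589, -0.0513, 0.1724]
tool_rot: [-0.067, 0.214, 0.93, -0.292]
contact_force: [-0.0, 0.4, -0.3]
gripper_width: 1.0
grasp_force: 0.0
```

```bash
python3 - <<'E'
from h import *
st();o=bot.get_obs();v=o['eef_pos']-H(0,0,.116);print('hx,y,hz rel grip',v@hx,v@yh,v@hz)
s=cam('scene');w=cam('wrist')
b=cv2.resize(s['img'][205:270,250:345],(800,547),interpolation=cv2.INTER_CUBIC)
cv2.imwrite('pics/m4.png',b[:,:,::-1])
E
```

```text
t 15.5 q [-0.56  0.59  0.4   1.74  0.28  1.24  0.8 ] p [ 0.5589 -0.0513  0.1724] toolz [-0.249 -0.514 -0.821] tooly [ 0.359  0.738 -0.571] toolx [-0.899  0.437 -0.001]
hx,y,hz rel grip -0.0022862925957226237 -0.0032991377045754836 0.005727704630334661
```

View pics/m4.png

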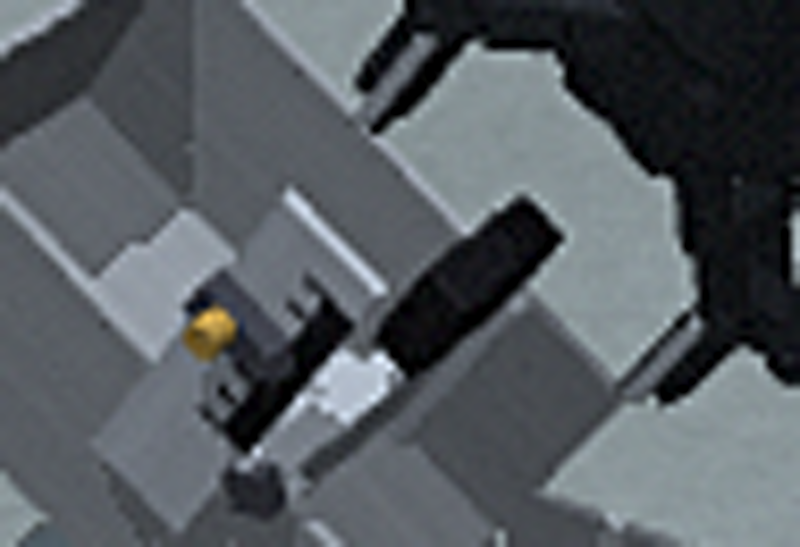

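The picture shows the open fingers straddling the black grip; the scale plate's corners are near (285,190), (385,290), (95,440), (185,530), the marker bar runs from the orange knob (210,330) to about (285,352), and the gate's tab end is near (255,485).

Request:
{"fn": "jog_arm", "kwargs": {
  "deltas": [
    [0,0,0,0,0,0,0],
    [0,0,0,0,0,0,0],
    [0,0,0,0,0,0,0],
    [0,0,0,0,0,0,0],
    [0,0,0,0,0,0,0],
    [0,0,0,0,0,0,0],
    [0,0,0,0,0,0,0],
    [0,0,0,0,0,0,0],
    [0,0,0,0,0,0,0]
  ],
  "newtons": 90
}}

```text
t: 16.5
eef_pos: [0.558, -0.0528, 0.173]
tool_rot: [-0.068, 0.215, 0.929, -0.293]
contact_force: [-3.2, 0.6, 7.9]
gripper_width: 0.157
grasp_force: 88.5
```

```bash
python3 - <<'E'
from h import *
st();o=bot.get_obs();v=o['eef_pos']-H(0,0,.116);print('rel grip',v@hx,v@yh,v@hz)
s=cam('scene'); k=800/95
M=lambda p:(250+(p[0]+.5)/k-.5,205+(p[1]+.5)/k-.5)
inv=lambda q:((np.array(q)+.5-[250,205])*k-.5).round(0).tolist()
print('pred plate',[inv(proj(s,H(x,.062,z))) for x,z in[(.038,.155),(.006,.155),(.038,.04),(.006,.04)]])
for y in (.055,.062,.068): print('pred tab/marker path y',y,inv(proj(s,H(0,y,.082))),inv(proj(s,H(0,y,.112))))
src=np.float32([(285,190),(385,290),(95,440),(185,530)]);dst=np.float32([(38,155),(6,155),(38,40),(6,40)])
A=cv2.getPerspectiveTransform(src,dst)
for p in[(210,330),(285,352),(265,365),(255,485),(250,455),(230,440),(340,320),(200,290)]:
    # ray / plane y
    out=[]
    for y in(.062,.07):
        e,d=ray(s,M(p));q=e+d*((H(0,y,0)-e)@yh)/(d@yh)-H(0,0,0);out+=[(q@hx*1e3).round(1),(q@hz*1e3).round(1)]
    print(p,cv2.perspectiveTransform(np.float32([[p]]),A).round(1).ravel(),out)
# fine colour dump
img=s['img'].astype(int);h=cv2.cvtColor(s['img'],cv2.COLOR_RGB2HSV)
for r in range(236,264): print(r,' '.join('%3d'%img[r,c].max() + ('o' if h[r,c,1]>110 and h[r,c,2]>100 else 'b' if img[r,c,2]-img[r,c,0]>12 else ' ') for c in range(268,296)))
E
```

```text
t 16.5 q [-0.56  0.59  0.4   1.74  0.28  1.24  0.8 ] p [ 0.558  -0.0528  0.173 ] toolz [-0.252 -0.515 -0.819] tooly [ 0.359  0.736 -0.574] toolx [-0.899  0.438  0.   ]
rel grip -0.0005905867216753568 -0.0034843595479467524 0.00524380345928705
pred plate [[274.0, 200.0], [369.0, 300.0], [83.0, 447.0], [170.0, 539.0]]
pred tab/marker path y 0.055 [273.0, 460.0] [326.0, 399.0]
pred tab/marker path y 0.062 [256.0, 474.0] [308.0, 413.0]
pred tab/marker path y 0.068 [241.0, 487.0] [293.0, 425.0]
(210, 330) [ 32.  101.8] [np.float64(31.0), np.float64(106.8), np.float64(29.4), np.float64(116.2)]
(285, 352) [ 14.8 115.4] [np.float64(13.6), np.float64(121.1), np.float64(12.2), np.float64(130.4)]
(265, 365) [ 16.5 107. ] [np.float64(15.3), np.float64(112.6), np.float64(13.9), np.float64(122.0)]
(255, 485) [-0.1 72.5] [np.float64(-1.6), np.float64(79.0), np.float64(-2.7), np.float64(88.9)]
(250, 455) [ 5.5 79.3] [np.float64(4.1), np.float64(85.5), np.float64(2.9), np.float64(95.3)]
(230, 440) [11.6 77.9] [np.float64(10.3), np.float64(83.9), np.float64(8.9), np.float64(93.7)]
(340, 320) [  9.6 13
[... 3509 characters left out ...]
118b 122b 122b 121b 126b 126b 101  119b 141b 203b 124b 141b 140b 135b 142b 103   58   60   57   55  102b 113  113b 110b 110 
260 122b 117b 116b 119b 122b 123b 121b 126b 120b  77b 149b 166b  88b  78b  58  117b 141b 101   60   62   61   69  119b 118b 112b 107  109  108 
261 121b 120b 119b 118b 123b 122b 125b 130b  71   35   61   68   71   67b  30   93  123b 117b  54   56   83  112  114  116b 114  114b 110  105 
262 118b 121b 122b 121b 122b 123b 126b 134b  69   35   44   42   44   46   40   70  145b 142b 118b  81  113b 111b 112  108  114b 111b 110b 111b
263 126b 121b 120b 122b 120b 124b 130b 103b  80   40   44   44   43   43   44   32  135b 124b  79  108  111  113b 110  110  110b 111  114  112b
```

Request:
{"fn": "jog_arm", "kwargs": {
  "deltas": [
    [0.0006,0.0013,0.002,0,0,0,0],
    [0.0006,0.0013,0.002,0,0,0,0],
    [0.0006,0.0013,0.002,0,0,0,0],
    [0.0006,0.0013,0.002,0,0,0,0],
    [0.0006,0.0013,0.002,0,0,0,0],
    [0.0006,0.0013,0.002,0,0,0,0],
    [0.0006,0.0013,0.002,0,0,0,0],
    [0.0006,0.0013,0.002,0,0,0,0],
    [0.0006,0.0013,0.002,0,0,0,0],
    [0,0,0,0,0,0,0]
  ]
}}

```text
t: 17.55
eef_pos: [0.563, -0.0423, 0.1897]
tool_rot: [-0.068, 0.215, 0.929, -0.293]
contact_force: [-0.9, -7.0, -2.4]
gripper_width: 0.154
grasp_force: 88.2
```

```bash
cat >> h.py <<'E'
def rel():
    o=bot.get_obs();v=o['eef_pos']-H(0,0,.116);print('t',o['t'],'rel hx,y,hz mm',(v@hx*1e3).round(2),(v@yh*1e3).round(2),(v@hz*1e3).round(2),'travel',(v@hz*1e3-5.24).round(2),'F',o['contact_force'].round(1))
def dump(img,r0,r1,c0,c1):
    print('    ',' '.join('%3d'%c for c in range(c0,c1)))
    for r in range(r0,r1): print(r,':',' '.join('%3d'%v for v in img[r,c0:c1].max(1)))
E
python3 - <<'E'
from h import *
rel();s=cam('scene','s1.png');np.save('s1.npy',s['img'])
a=cv2.imread('pics/scene0.png')[:,:,::-1]
print('before');dump(a,258,272,270,298)
print('after');dump(s['img'],236,272,270,302)
E
```

```text
t 17.55 rel hx,y,hz mm -0.52 -3.59 25.55 travel 20.31 F [-0.9 -7.  -2.4]
before
     270 271 272 273 274 275 276 277 278 279 280 281 282 283 284 285 286 287 288 289 290 291 292 293 294 295 296 297
258 : 112 115 113 117 117 120 125 101  41  27 215 134 133 131 128 130 137  99  58  58  56  54  79 108 108 109 106 105
259 : 113 115 116 115 117 117 124  99 111 139 160 121 135 134 134 136  98  56  57  58  54  98 109 105 104 107 106 106
260 : 113 118 117 117 119 122 116  72 143 159  81  75  57 119 136  95  54  58  54  64 113 111 110 106 104 103 104 108
261 : 118 117 118 117 116 125  68  22  60  58  68  59  32  85 119 116  48  53  80 109 108 106 109 108 102 102 105 108
262 : 117 120 115 114 122 131  68  37  47  39  41  41  38  65 142 139 113  79 108 109 110 103 110 109 106 105 100 105
263 : 117 115 118 119 124  98  75  34  42  42  46  44  41  35 132 116  79 103 106 105 103 103 107 110 110 108 103 103
264 : 117 116 120 127  97  75  80  60  47  40  42  42  42  31 116 108 102 105 102 107 105 106 103 104 110 107 106 107
265 : 120 120 123 111  71  75  79  59  35  44  41  43  39  53  96 106 109 103
[... 5011 characters left out ...]
07 108 114 115 111 108 110 108
267 : 121 139  86  82  81  83  81  78  80  80  81  75 101 104  77  78  98 116 111 105 105 106 108 109 110 110 115 114 113 112 108 109
268 :  97  91  75  80  82  82  79  82  82  80  79  79 105 103  79  77  77  94 109 110 111 106 104 108 107 107 109 109 113 114 109 109
269 :  80  81  77  81  79  83  81 103  81  82  80  79 102 101  74  82  81  77  95 107 103 104 102 109 109 109 108 111 109 116 114 110
270 :  78  83  85  82  79  77 107 103  79  79  77  79 103 101  74  80  84  78  75 100 185 142  99 106 109 107 111 111 109 111 115 111
271 :  74  79  81  80  78  76 104 106  77  80  84  78 101  99 102  77  79  81  78  72 164 178 118 100 106 105 111 109 112 111 109 117
```

Request:
{"fn": "jog_arm", "kwargs": {
  "deltas": [
    [0.0006,0.0013,0.002,0,0,0,0],
    [0.0006,0.0013,0.002,0,0,0,0],
    [0.0006,0.0013,0.002,0,0,0,0],
    [0.0006,0.0013,0.002,0,0,0,0],
    [0.0006,0.0013,0.002,0,0,0,0],
    [0.0003,0.0006,0.001,0,0,0,0],
    [0,0,0,0,0,0,0],
    [0,0,0,0,0,0,0]
  ]
}}

```text
t: 18.4
eef_pos: [0.5661, -0.0357, 0.2001]
tool_rot: [-0.068, 0.215, 0.929, -0.294]
contact_force: [0.0, -8.1, -6.3]
gripper_width: 0.156
grasp_force: 88.1
```

```bash
python3 - <<'E'
from h import *
rel();s=cam('scene','s2.png');dump(s['img'],236,264,270,300)
E
```

```text
t 18.4 rel hx,y,hz mm -0.49 -3.66 38.3 travel 33.06 F [ 0.  -8.1 -6.3]
     270 271 272 273 274 275 276 277 278 279 280 281 282 283 284 285 286 287 288 289 290 291 292 293 294 295 296 297 298 299
236 : 165 169 165 167 167 171 146 137 117 126 123 123 118 121 120 123 119 126 122 119 116 176 228 155  87 100 100  99  99 102
237 : 170 163 166 171 179 127  69 114 126 127 127 124 121 121 123 123  92 128 121 121 118 115 174 232 156  86  99 102  99 100
238 : 169 171 170 183 103  77  71  78 116 130 124 121 124 125 121 127  59  70 130 125 122 119 117 177 226 156  94 103  97  95
239 : 168 170 189  75  56  77  80  77  76 119 126 120 120 124 122 125  94  57  76 133 124 124 120 117 209 205  92  96  99  85
240 : 165 179 116  34  38  63  83  82  79  74 117 125 122 122  91 130 132 137  35  77 135 126 125 122 115  92  91  90  83 149
241 : 169 139  27  36  33 108  85  82  82  79  79 128 122 127  56  66 140 112   9  13 112 136 130 111  83  96  88  78 180 213
242 : 171 180  91  87 214 213 209  86  80  80  74  91 126 129 125  42  86  53  10   9  24 111 136  92  89  84 151 217 211 209
243 : 171 173  97 188 
[... 1923 characters left out ...]
85 122 104  67  60  49  38  67 186 174 169 167 169 171 169 174 177  98
259 : 118 118 122 122 123 122 128 104  94  97 122 186 118  95  95  58  59  54 114 183 183 175 167 166 166 168 173 170 172 178
260 : 120 121 123 121 124 124 133  94  75  99 111 135  94  85  76  49  50 110 180 174 172 174 171 166 164 165 170 172 175 185
261 : 121 120 121 122 121 127 102  73  80  80  97 114 101 106 141 116 111 178 171 168 167 169 173 170 165 165 170 172 180 107
262 : 123 120 122 121 127 133  80  78  81  81  80  96 114 126 141 137 138 174 168 164 165 167 174 179 167 168 168 177 108 109
263 : 126 120 122 126 130 100  81  77  80  79  78  79  97 113 127 111 138 170 166 164 168 164 168 174 177 173 178 106 105 110
```

Request:
{"fn": "jog_arm", "kwargs": {
  "deltas": [
    [0.0005,0.001,0.0016,0,0,0,0],
    [0,0,0,0,0,0,0],
    [0,0,0,0,0,0,0],
    [0,0,0,0,0,0,0],
    [0.0004,0.0008,0.0012,0,0,0,0],
    [0,0,0,0,0,0,0],
    [0,0,0,0,0,0,0],
    [0,0,0,0,0,0,0],
    [0,0,0,0,0,0,0],
    [0,0,0,0,0,0,0]
  ]
}}

```text
t: 19.45
eef_pos: [0.5669, -0.034, 0.2028]
tool_rot: [-0.068, 0.215, 0.929, -0.294]
contact_force: [-0.0, -9.4, -5.7]
gripper_width: 0.157
grasp_force: 88.0
```

```bash
python3 - <<'E'
from h import *
rel();s=cam('scene','s3.png');w=cam('wrist','w4.png');t=cam('top','t3.png')
dump(s['img'],249,262,280,300)
a=s['img'].astype(int);b=cv2.imread('pics/scene0.png')[:,:,::-1].astype(int)
# change inside bin (scene) and in top bin region
d=np.abs(a-b).max(2)>40; n,l,q,ce=cv2.connectedComponentsWithStats(d[260:320,290:365].astype(np.uint8))
print('scene bin changes',[(q[i].tolist(),(ce[i]+[290,260]).round().tolist()) for i in range(1,n) if q[i,4]>4])
# hopper brights (plugs) vs before
c=cv2.imread('pics/w3.png')[:,:,::-1]
for nm,im in(('w3',c),('w4',w['img'])):
    g=(im.min(2)>225).astype(np.uint8); n,l,q,ce=cv2.connectedComponentsWithStats(g)
    print(nm,[(q[i].tolist()) for i in range(1,n) if q[i,4]>40 and ce[i][1]<320])
E
```

```text
t 19.45 rel hx,y,hz mm -0.51 -3.69 41.57 travel 36.33 F [-0.  -9.4 -5.7]
     280 281 282 283 284 285 286 287 288 289 290 291 292 293 294 295 296 297 298 299
249 :  53  55  50  54  28   0   0 131 238 129 127 130 134 135 139 112  70  53  58  64
250 :  21  19  40  11   4  36 156 236 193 188 235 127 129 142 106  55  58  65  63  69
251 :   7  11  22   0  50  85 177 165  82  82  67 236 241  80  62  63  62  62  70  88
252 :  10  15  10   2  48  53  64  69  71  51  14 209  80  56  60  63  65  81  88 125
253 :  15   7  15  13  91  43  42  43  44  45  37  75  58  58  57  79  74  78 112 125
254 :  15  11  15 127 118  37  41  46  44  44  43  53  61  52 118 104  87 109 121 124
255 :   9   0 104 191 152  36  45  47  46  43  44  46  51 112 181 179 147 119 122 112
256 :   0  96 182 182 171  28  44  42  43  42  35  34 149 177 175 159 115 119 106  74
257 :  44 143 183 180 101  85  69  45  47  30  68 181 176 172 172 174 139  98  71  80
258 : 149 122 186 119  99  86  60  63  55 120 184 174 166 169 168 168 170 174 174 101
259 : 119 189 119  94  93  58  62  55 115 179 181 172 165 166 169 169 173 169 174 
[... 488 characters left out ...]
.0, 301.0])]
w3 [[166, 114, 12, 12, 93], [399, 132, 159, 172, 13671], [126, 139, 26, 149, 729], [305, 140, 9, 10, 82], [226, 144, 88, 29, 768], [318, 144, 6, 21, 120], [313, 170, 16, 24, 287], [273, 176, 33, 24, 365], [228, 181, 50, 10, 358], [229, 192, 79, 47, 1549]]
w4 [[134, 125, 14, 14, 117], [92, 155, 111, 6, 457], [425, 157, 168, 124, 11293], [74, 159, 36, 164, 963], [296, 160, 12, 13, 140], [596, 165, 5, 14, 41], [569, 166, 24, 20, 356], [206, 175, 66, 9, 304], [273, 176, 70, 32, 434], [558, 187, 36, 15, 332], [208, 193, 37, 3, 80], [209, 204, 103, 10, 655], [575, 205, 41, 149, 1239], [210, 215, 127, 41, 2108], [560, 232, 21, 17, 299], [482, 263, 14, 21, 157], [497, 271, 19, 13, 174]]
```

Request:
{"fn": "jog_arm", "kwargs": {
  "deltas": [
    [0.0004,0.0008,0.0012,0,0,0,0],
    [0,0,0,0,0,0,0],
    [0,0,0,0,0,0,0],
    [0,0,0,0,0,0,0],
    [0,0,0,0,0,0,0],
    [0,0,0,0,0,0,0],
    [0,0,0,0,0,0,0],
    [0,0,0,0,0,0,0]
  ]
}}

```text
t: 20.4
eef_pos: [0.5673, -0.0333, 0.2039]
tool_rot: [-0.068, 0.215, 0.929, -0.294]
contact_force: [-0.2, -8.0, -6.5]
gripper_width: 0.154
grasp_force: 88.0
```

```bash
python3 - <<'E'
from h import *
rel();w=cam('wrist','w5.png')
im=w['img'];g=cv2.cvtColor(im,cv2.COLOR_RGB2GRAY)
# predicted hopper / bin outlines in wrist view
S=lambda x,y,z:proj(w,O+x*xh+y*yh+z*zh).round(0).tolist()
print('bin floor',[S(x,y,.004) for x,y in[(-.191,-.052),(-.191,.052),(-.059,.052),(-.059,-.052)]])
print('bin rim',[S(x,y,.07) for x,y in[(-.191,-.052),(-.191,.052),(-.059,.052),(-.059,-.052)]])
print('hopper floor',[proj(w,H(x,y,0)).round(0).tolist() for x,y in[(0,-.052),(0,.052),(.125,.052),(.125,-.052)]])
ch='@%#*+=-:. '
def art(r0,r1,c0,c1,st):
    for r in range(r0,r1,st*2): print('%3d '%r+''.join(ch[min(9,int(g[r:r+2*st,c:c+st].mean()/25.6))] for c in range(c0,c1,st)))
art(140,330,180,620,4)
E
```

```text
t 20.4 rel hx,y,hz mm -0.53 -3.67 42.99 travel 37.75 F [-0.2 -8.  -6.5]
bin floor [[612.0, 156.0], [577.0, 307.0], [401.0, 265.0], [410.0, 142.0]]
bin rim [[609.0, 172.0], [567.0, 353.0], [364.0, 293.0], [370.0, 152.0]]
hopper floor [[315.0, 148.0], [315.0, 281.0], [157.0, 281.0], [139.0, 148.0]]
140 *************+++++++++++*+**************************+===+++++++++++++*****************************++++++++++++
148 ======================================++++++++=====+++=+++-------------------==========+++++++++**************
156 .............................   .::::-:::------::::-===+++-------------.     ...........:::::::---------=====+
164 ------.......................   .=+:::...:--------===+++++----------:::                        -:.  ...:.---=-
172 ------:   .. ....................--......:--------===++++=-----...                           :--.     .::--=--
180 ------:..........................   .....---------===++++=----:                 :--:.       .==-:..   .----=--
188 -------. ........................   .....--------==-=++++=----:..              -======-:.   :-:.       :--=-
[... 1257 characters left out ...]
--  .:::.:
284 *****************************###%%%%%%%#**********************************+++==++=====---------------:  ::::::
292 *****************************%%%%%%%%%%#*********+:.::-=++*****************************++++====------  .::::::
300 *****************************%%%%%%%%%%%**********=........::-==++******************************++++:  :::::::
308 ****************************#%%%%%%%%%%%***********:.......:......::-==++**************************+. .:::::::
316 ********************##%%#***#%%%%%%%%%%%****%%%#***+.::....:.:...........::-==+********************-  .:::::::
324 -------------------=#%%%****%%%%%%%%%%%%#***#%%%#---::::.....::..........::......:-==+*************. ..:::::::
```

Request:
{"fn": "jog_arm", "kwargs": {
  "deltas": [
    [-0.0006,-0.0013,-0.002,0,0,0,0],
    [-0.0006,-0.0013,-0.002,0,0,0,0],
    [-0.0006,-0.0013,-0.002,0,0,0,0],
    [-0.0006,-0.0013,-0.002,0,0,0,0],
    [-0.0006,-0.0013,-0.002,0,0,0,0],
    [-0.0006,-0.0013,-0.002,0,0,0,0],
    [-0.0006,-0.0013,-0.002,0,0,0,0],
    [-0.0006,-0.0013,-0.002,0,0,0,0],
    [-0.0006,-0.0013,-0.002,0,0,0,0],
    [-0.0006,-0.0013,-0.002,0,0,0,0]
  ]
}}

```text
t: 21.45
eef_pos: [0.5614, -0.0456, 0.1844]
tool_rot: [-0.068, 0.215, 0.929, -0.293]
contact_force: [-1.8, -5.6, -1.0]
gripper_width: 0.159
grasp_force: 88.8
```

Request:
{"fn": "jog_arm", "kwargs": {
  "deltas": [
    [-0.0006,-0.0013,-0.002,0,0,0,0],
    [-0.0006,-0.0013,-0.002,0,0,0,0],
    [-0.0006,-0.0013,-0.002,0,0,0,0],
    [-0.0006,-0.0013,-0.002,0,0,0,0],
    [-0.0003,-0.0006,-0.001,0,0,0,0],
    [-0.0003,-0.0006,-0.001,0,0,0,0],
    [0,0,0,0,0,0,0],
    [0,0,0,0,0,0,0],
    [0,0,0,0,0,0,0]
  ]
}}

```text
t: 22.35
eef_pos: [0.5585, -0.0517, 0.1747]
tool_rot: [-0.068, 0.215, 0.929, -0.293]
contact_force: [-0.8, -6.0, -0.8]
gripper_width: 0.152
grasp_force: 89.0
```

```bash
python3 - <<'E'
from h import *
rel();s=cam('scene','s4.png');dump(s['img'],257,270,274,290)
E
```

```text
t 22.35 rel hx,y,hz mm -0.52 -3.53 7.34 travel 2.1 F [-0.8 -6.  -0.8]
     274 275 276 277 278 279 280 281 282 283 284 285 286 287 288 289
257 : 123 125 136  53   1   0  38 146 139 134 129 134 138 140 126  66
258 : 123 123 133 106  47  56 246 138 140 133 134 138 142 103  61  57
259 : 121 123 130  88  55 246 166 115  93 117 142 142 107  61  59  60
260 : 122 126 133  49  68 129  83  79  57  64 150 104  61  55  58  85
261 : 127 130 109  19  43  48  43  55  27  33 109 123  50  58  84 113
262 : 124 133  82  59  42  44  48  49  42  37 122 147 118  82 111 111
263 : 133 102  80  60  44  50  45  47  46  39  93 128  94 109 110 108
264 : 101  77  81  75  39  45  43  47  43  35  77 117 108 108 109 107
265 :  74  78  83  82  60  53  44  41  41  54  97 116 111 108 107 107
266 :  78  77  81  81  80  84  83  70  70  84  83  94 107 103 105 104
267 :  80  80  84  85  76  82  86  82  78  79  79  76 141 184 140 102
268 :  83  83  81  79  80  80  81  84  84  78  78  76  99 141 182 136
269 :  82  81  76 104  82  78  81  83  82  80  77  78  99  95 138 178
```

Still about 2 mm open; ease it down a little more, then release.

Request:
{"fn": "jog_arm", "kwargs": {
  "deltas": [
    [-0.0004,-0.0008,-0.0012,0,0,0,0],
    [-0.0004,-0.0008,-0.0012,0,0,0,0],
    [0,0,0,0,0,0,0],
    [0,0,0,0,0,0,0],
    [0,0,0,0,0,0,0]
  ]
}}

```text
t: 22.9
eef_pos: [0.558, -0.0527, 0.173]
tool_rot: [-0.068, 0.215, 0.929, -0.293]
contact_force: [-2.5, -3.5, 5.5]
gripper_width: 0.155
grasp_force: 89.7
```

```bash
python3 -c "
from h import *
rel()"
```

```text
t 22.9 rel hx,y,hz mm -0.56 -3.5 5.29 travel 0.05 F [-2.5 -3.5  5.5]
```

Request:
{"fn": "jog_arm", "kwargs": {
  "deltas": [
    [0,0,0,0,0,0,0],
    [0,0,0,0,0,0,0],
    [0,0,0,0,0,0,0.2],
    [0,0,0,0,0,0,0.3],
    [0,0,0,0,0,0,0.6],
    [0,0,0,0,0,0,1],
    [0,0,0,0,0,0,1],
    [0,0,0,0,0,0,1]
  ],
  "newtons": 20
}}

```text
t: 23.7
eef_pos: [0.5588, -0.0511, 0.1722]
tool_rot: [-0.067, 0.214, 0.93, -0.292]
contact_force: [0.6, -0.1, -0.6]
gripper_width: 0.953
grasp_force: 0.0
```

Request:
{"fn": "jog_arm", "kwargs": {
  "deltas": [
    [0.002,0.004,0.0065,0,0,0,1],
    [0.004,0.008,0.013,0,0,0,1],
    [0.006,0.0125,0.02,0,0,0,1],
    [0.008,0.0165,0.026,0,0,0,1],
    [0.008,0.0165,0.026,0,0,0,1],
    [0.004,0.02,0.03,0,0,0,1],
    [0,0.03,0.02,0,0,0,1],
    [0,0.02,0,0,0,0,1],
    [0,0,0,0,0,0,1],
    [0,0,0,0,0,0,1]
  ]
}}

```text
t: 24.7
eef_pos: [0.5902, 0.076, 0.313]
tool_rot: [-0.068, 0.214, 0.93, -0.293]
contact_force: [-0.2, -0.3, 0.1]
gripper_width: 1.003
grasp_force: 0.0
```

```bash
python3 - <<'E'
from h import *
st();s=cam('scene','s5.png');w=cam('wrist','w6.png');a=cv2.imread('pics/scene0.png')[:,:,::-1]
print(s['img'].shape);dump(s['img'],258,268,274,290)
# marker: knob + body patch compare, tray check
print('marker patch diff',np.abs(s['img'][236:250,270:284].astype(int)-a[236:250,270:284]).max(2).mean())
m=lambda im:cv2.moments(((cv2.cvtColor(im,cv2.COLOR_RGB2HSV)[236:250,268:282,1]>110)).astype(np.uint8),True)
for im in(a,s['img']):
    q=m(np.ascontiguousarray(im));print('knob',q['m10']/q['m00'],q['m01']/q['m00'])
for nm,(r0,r1,c0,c1) in dict(tray=(265,325,400,478),heatsink=(328,366,286,326),housing=(312,376,398,456),board=(352,398,492,550),cup=(226,258,380,410)).items():
    print(nm,np.abs(s['img'][r0:r1,c0:c1].astype(int)-a[r0:r1,c0:c1]).max(2).mean().round(1))
g=cv2.cvtColor(w['img'],cv2.COLOR_RGB2GRAY)
S=lambda x,y,z:proj(w,O+x*xh+y*yh+z*zh).round(0).tolist()
print('bin floor',[S(x,y,.004) for x,y in[(-.191,-.052),(-.191,.052),(-.059,.052),(-.059,-.052)]],'hopper',[proj(w,H(x,y,0)).round(0).tolist() for x,y in[(0,-.052),(0,.052),(.125,.052),(.125,-.052)]])
ch='@%#*+=-:. '
for r in range(120,330,6): print('%3d '%r+''.join(ch[min(9,int(g[r:r+6,c:c+4].mean()/25.6))] for c in range(120,560,4)))
E
```

```text
t 24.7 q [-0.69  0.55  0.39  1.44  0.23  1.62  0.77] p [0.5902 0.076  0.313 ] toolz [-0.251 -0.515 -0.82 ] tooly [ 0.358  0.737 -0.573] toolx [-0.9    0.437  0.001]
(480, 640, 3)
     274 275 276 277 278 279 280 281 282 283 284 285 286 287 288 289
258 : 122 123 135 104  42  30 226 144 135 134 135 138 144 106  62  58
259 : 124 127 130 102 119 143 165 123 144 138 139 144 104  63  61  63
260 : 120 128 122  79 151 166  84  81  62 119 147  99  59  59  58  72
261 : 128 133  73  27  62  65  75  61  34  94 124 121  56  54  88 118
262 : 128 135  74  38  45  41  45  44  39  70 150 150 120  81 113 113
263 : 131 101  83  38  48  47  44  47  45  37 135 124  84 110 110 114
264 : 102  77  87  63  46  49  46  49  44  36 122 113 107 111 114 109
265 :  76  83  85  63  41  44  44  45  43  54 101 115 113 108 103 110
266 :  76  85  85  83  84  73  63  47  61  82  80  95 110 110 106 107
267 :  82  80  84  82  83  81  84  82  78  83  75  99 144 183 141 104
marker patch diff 6.209183673469388
knob 6.689655172413793 7.931034482758621
knob 6.666666666666667 7.925925925925926
tray 28.4
heatsink 5.7
housing 7.2
[... 3491 characters left out ...]
:...:::::.
294 **###########*-::::::.--::::::.-++++++++=.:::.:.-==========-::.::::::::.:-====+++++*+::::::..:::::.:...:..:.::
300 #*############*::::::::::::::.:+++++++++-.......:===========-:::::::...::*###########-::::.::..:::::::.::::.::
306 ##*############=::::::::::::::-+++++++++:........-===========::::::..:.-*############+:.::.:::::..::....::....
312 ##*############*-::::::::::.::=+++++++++.........:==========-:.:::::..-+**********###*::::::.::.::.:...::...:.
318 ###*#########******::::::::::.         ...........-=========-:::::.:...=*******###****=.....:::::::::::::::.::
324 ###**#######****###-:::::::::::.................:=++++====-:::::.::.:..-*******####****::::...:::.::::::::::::
```

```bash
python3 -c "
from station import bot
print(bot.hand_in())"
```

```text
the job is handed in; nothing more can be done
None
```

I tipped all four plugs into the hopper and stood the tray upright again. I drew the gate level with the marker (by image estimate), eased it shut, and handed the job in at about 25 s with four plugs showing in the bin; the hand-in returned no verdict.

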